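# Press the start plate with the glass cell, then hold the cell in the light path

### The arm

A 6-joint arm with a two-finger parallel gripper is mounted at the origin on the work surface. World frame = base frame: x ahead of the robot, y to its left, z up, the work surface at z = 0. Lengths are in m, angles in rad, forces in N, time in s.
With the tool pointing down it reaches from about 0.325 to 0.775 m from the base axis. Payload 5.5 kg.
Tool frame: the origin (TCP) lies between the finger pads; the fingertips stand 8 mm ahead of it and the grasp point (between the pads) lies 11 mm behind it; z points along the fingers, y is the direction in which the jaws open and shut (so a half turn about z gives the same grasp; the last joint's range is limited). The gripper opens to 88 mm and grips with 3 to 60 N. Pads are 20 mm wide; open, the fingers measure 115 mm over their backs; the gripper's body (75 mm by 178 mm) begins 61 mm behind the grasp point.
Start: joints at [-1.288, 0.091, 1.231, -0, 1.82, -0.057], TCP at [0.2, -0.566, 0.231] pointing down, gripper open.
Joint ranges: [-2.87, 2.87], [-0.86, 2.18], [0.17, 2.46], [-1.51, 4.65], [0.06, 2.69], [-2.65, 2.65]. Speed limits (rad/s): [2.57, 2.57, 3.01, 3.14, 3.14, 3.14].

### API

Orientations are given as a unit quaternion [w, x, y, z].
In Python, from plant import arm gives the robot as it stands. Calls block until the motion is done:
- arm.move_pose(position, orientation): joint-space move of the TCP to a pose.
- arm.move_linear(position, rate=0.15, frame=None, threshold=None): straight line of the TCP; frame=None keeps the orientation; rate is the mean speed in m/s. With threshold (N) it stops when the force on the tool has changed by that much, and returns True; else False.
- arm.movej(angles): joint-space move.
- arm.command_gripper(opening, squeeze=None): finger opening in m; squeeze is the grip in N (None keeps the last); returns when the fingers have stopped.
- arm.wait(seconds).
- arm.inverse_kinematics(position, orientation): joint angles nearest the present ones, or None.
- arm.sense(): the state.
- arm.get_image(name): name is "scene" or "top"; returns a dict with "pixels" (400x640x3 uint8, red, green, blue), "range_z" (400x640 float32, m along the optical axis (not along the pixel's ray), 0 where there is no reading), "fx", "fy", "cx", "cy" (pixels), "position" and "attitude" of the camera in the world. Camera axes: x right, y down, z forward; pixel columns grow to the right and rows downward; lengths in m; the calibration is good to about 2 mm. A picture is of the moment at which its call begins.
A pose or a line that the arm cannot do raises arm.Unreachable and nothing moves.
- arm.hand_in(): hands the job in, once; it reports no verdict.
The state is a dict: "clock": time; "joint_pos": joint angles; "qvel": joint speeds; "effort": joint torques, N m; "tool_pos": TCP position; "eef_rot": TCP orientation; "force": force on the tool from outside, world axes, zero at the start; "torque": the same for the moment, N m; "width": finger opening in m.
Only numpy, scipy, OpenCV 4.12 (cv2) and the standard library are available. Lean on these libraries where they do the work, as an engineer would, in place of code of your own. Each camera call takes 0.05 s, during which the arm holds its last target. There are 200 camera calls.

### The job

Pick the lidded glass cell out of its stand with the fingers on its two frosted faces only, never on its clear ends, and press its foot down on the sprung start plate until the plate is fully depressed. Then, keeping the cell upright, carry it into the gap between the lamp and the sensor and finish while holding it still there in mid-air, its clear ends facing the lamp and the sensor, so that the light path runs squarely through the middle of both clear ends. Leave everything else standing where it is.

Things in the scene. Friction and masses are not known exactly. Their poses are not given: they have to be found in the camera images.
- cell_mid (a point): centre (half-way up, 40 mm above the foot) of the loose glass cell, an upright box 40 mm long, 24 mm wide, 80 mm tall, white lid, about 0.14 kg. The two broad faces (37 mm long, at y = +12 and -12 mm) are frosted, milky white: grip there, 24 mm apart. The two narrow ends (18 mm wide, at x = +20 and -20 mm) are clear. x is the long axis, the way light goes through, z is up
- cell: the same cell, all its parts together; origin at the centre of its foot, axes as for its centre
- frost_a: the cell's frosted face at y = +12 mm, fixed to the cell, with the cell's origin and axes
- frost_b: the cell's frosted face at y = -12 mm, fixed to the cell, with the cell's origin and axes
- clear_ends: the cell's two clear ends at x = +20 and -20 mm, fixed to the cell, with the cell's origin and axes; never to be touched by the fingers
- stand_a: black stand of the cell, a fixed block 80 x 64 x 16 mm, origin at the centre of its underside, x along its long side and along the cell's long axis. The cell starts upright in its pocket, 10 mm deep, 1.5 mm play all round, with the foot 6 mm above the table
- plate_top (a point): centre of the top of the sprung start plate, a level square steel plate 70 x 70 mm, 52 mm above the table, on a fixed grey box 100 x 100 x 36 mm; it moves as the plate is pressed
- plate (a joint): travel of the start plate: 0 is up, 0.008 m is fully down, it springs back; it begins to move at about 2 N and is fully down at about 8 N
- starter: the fixed grey box under the start plate, 100 x 100 x 36 mm, origin at the centre of its underside
- beam (a point): middle of the gap between lamp and sensor, on the light path, 85 mm above the table; x points along the level light path, from lamp to sensor, z is up. The gap is 120 mm long, between two black lens tubes of 34 mm diameter
- bench: the fixed optical bench: an aluminium rail 400 x 60 x 12 mm along its x, with the grey lamp box (100 x 80 mm, top 114 mm above the table) at its -x end and the black sensor box (70 x 70 mm, same height) at its +x end; origin at the centre of the rail's underside
- tube: bystander: round glass tube with white cap, 25 mm diameter, 85 mm tall, standing in a second black stand like the cell's; origin at its foot
- weight: bystander: brass weight with a neck, 44 mm diameter, 54 mm tall; origin at its foot
- lens_holder: bystander: round lens of 50 mm diameter on a wooden foot 50 x 40 mm, 61 mm tall; origin at its foot
- block: bystander: rectangular steel density block, 40 x 30 x 25 mm tall; origin at its foot
- beaker: bystander: glass beaker, 66 mm diameter, 75 mm tall; origin at its foot
There are look-alikes about, which are no part of the job. What is shaped like the starter but yellow is not meant. Of the things that look like the cell, the larger one is meant.

How it is judged:
By the outcome, as a careful person would: the job done as asked, in the order asked, and still so for the second after the job is handed in, while the arm keeps its last pose, push and grip.
It also fails if it takes over 48 s, if anything falls off the work surface, if the arm or the gripper's body presses on something with over 40 N, if the wrist force passes 120 N, or if a joint passes its speed limit or range.

## Working session

There is one attempt and no reset: what is moved stays moved. The work goes in short steps, each a Python script; the robot and the scene stay as the last script left them, time stands still between calls to the robot, and variables do not carry over. Pictures are saved under pics/ and viewed, about 8 in all and at most 12, crops included, and the job is handed in when it is done.

```bash
ls; mkdir -p pics
cat > h.py <<'E'
import numpy as np, cv2
from plant import arm
from scipy.spatial.transform import Rotation as R
def img(n):
    d=arm.get_image(n); 
    a=np.array(d["attitude"],float)
    d["R"]=a if a.shape==(3,3) else R.from_quat(a[[1,2,3,0]]).as_matrix()
    d["p"]=np.array(d["position"]); return d
def ray(d,u,v):
    return d["R"]@np.array([(u-d["cx"])/d["fx"],(v-d["cy"])/d["fy"],1.])
def onz(d,u,v,z):
    r=ray(d,u,v); return d["p"]+r*(z-d["p"][2])/r[2]
def pts(d):
    v,u=np.mgrid[0:400,0:640]; z=d["range_z"]
    c=np.stack([(u-d["cx"])/d["fx"]*z,(v-d["cy"])/d["fy"]*z,z],-1)
    return c@d["R"].T+d["p"]
def proj(d,P):
    c=d["R"].T@(np.array(P)-d["p"]); return c[0]/c[2]*d["fx"]+d["cx"],c[1]/c[2]*d["fy"]+d["cy"]
def save(d,n,crop=None,s=1):
    im=d["pixels"][:,:,::-1]
    if crop: x0,y0,x1,y1=crop; im=im[y0:y1,x0:x1]
    cv2.imwrite("pics/"+n+".png",cv2.resize(im,None,fx=s,fy=s,interpolation=cv2.INTER_CUBIC))
def down(yaw): # jaws (tool y) axis: Rz(yaw)*Rx(pi)
    q=(R.from_euler('z',yaw)*R.from_euler('x',np.pi)).as_quat(); return [q[3],q[0],q[1],q[2]]
E
python3 - <<'E'
from h import *
for n in("scene","top"):
    d=img(n); save(d,n+"0"); print(n,d["p"],d["R"].round(3).tolist(),d["fx"],d["cx"],d["cy"]); np.savez(n+"0.npz",**{k:d[k] for k in d})
s=arm.sense(); print(s["clock"],s["eef_rot"],s["force"],s["width"])
E
```

```text
pics
scene [ 0.88730331 -0.65350978  0.64139925] [[0.85, 0.333, -0.407], [0.526, -0.542, 0.655], [-0.002, -0.772, -0.636]] 409.03550784419576 320.9451087273989 199.95151003237427
top [ 0.320021   -0.07189689  1.21420261] [[0.067, -0.977, 0.201], [-0.998, -0.066, 0.015], [-0.001, -0.202, -0.979]] 429.76081522056927 322.46223051140385 195.73900341650327
0.1 [-8.53466522e-04  9.85601003e-01  1.69085544e-01 -1.12252149e-04] [-0.48063257 -0.11330797  0.36157286] 0.08756808701355531
```

View pics/scene0.png

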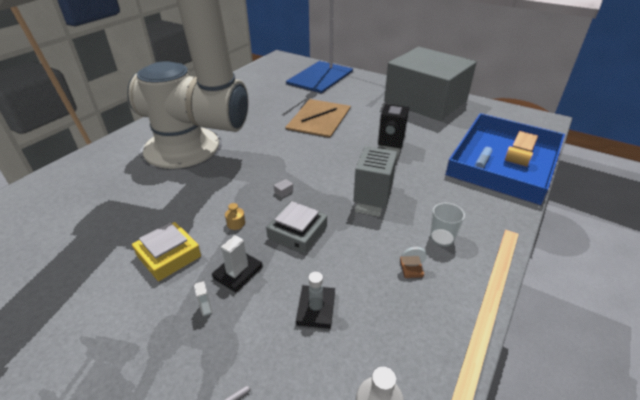

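View pics/top0.png

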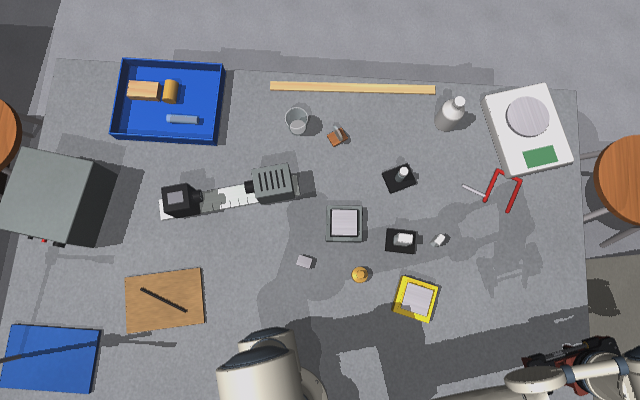

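Candidates for the cell: the larger glass box with white lid in the black stand, scene (234,258) / top (402,239), and a smaller free-standing one, scene (202,298) / top (439,240). The round tube in the second stand, top (399,177), is a bystander. I choose the larger one. The starter is grey at top (345,223); the yellow one at (416,298) is a decoy. Lamp is at top (272,182), sensor at (180,200).

```bash
cat > meas.py <<'E'
from h import *
L=lambda n:dict(np.load(n+"0.npz"))
t=L("top"); s=L("scene")
def rect(P,m,name):
    m=m.astype(np.uint8); n,l,st,c=cv2.connectedComponentsWithStats(m)
    k=1+np.argmax(st[1:,4]); q=P[l==k]
    r=cv2.minAreaRect((q[:,:2]*1000).astype(np.float32)); print(name,len(q),"c",np.round(r[0],1),"size",np.round(r[1],1),"ang",round(r[2],1),"z",np.median(q[:,2]).round(4),"px",c[k].round(1)); return r
def win(P,c,h): return (abs(P[:,:,0]-c[0])<h)&(abs(P[:,:,1]-c[1])<h)
for nm,d in(("top",t),("scene",s)):
    P=pts(d); g=d["pixels"].astype(int); Z=P[:,:,2]; b=g.max(2); sat=g.max(2)-g.min(2)
    if nm=="top":
        C={k:onz(t,*uv,z) for k,uv,z in(("cell",(403,239),.08),("start",(345,223),.05),("lamp",(272,182),.114),("sens",(180,200),.114))}
        print({k:v.round(3) for k,v in C.items()})
    print(nm)
    rect(P,win(P,C["cell"],.06)&(Z>.075)&(Z<.1),"lid")
    rect(P,win(P,C["cell"],.07)&(Z>.009)&(Z<.022)&(b<70),"stand")
    rect(P,win(P,C["start"],.09)&(Z>.046)&(Z<.06),"plate")
    rect(P,win(P,C["start"],.09)&(Z>.03)&(Z<.06),"starter")
    rect(P,win(P,C["lamp"],.1)&(Z>.106)&(Z<.122),"lamp")
    rect(P,win(P,C["sens"],.09)&(Z>.106)&(Z<.122),"sensor")
    mid=(C["lamp"]+C["sens"])/2
    rect(P,win(P,mid,.15)&(Z>.006)&(Z<.018),"rail")
a=cv2.resize(s["pixels"][220:320,180:280,::-1],None,fx=4,fy=4,interpolation=2)
b=cv2.resize(t["pixels"][190:290,360:460,::-1],None,fx=4,fy=4,interpolation=2)
cv2.imwrite("pics/crop0.png",np.hstack([a,b]))
E
python3 meas.py
```

```text
{'cell': array([ 0.451, -0.275,  0.08 ]), 'start': array([ 0.488, -0.121,  0.05 ]), 'lamp': array([0.574, 0.08 , 0.114]), 'sens': array([0.51 , 0.315, 0.114])}
top
lid 148 c [ 454.5 -278.6] size [40.4 24. ] ang 87.5 z 0.086 px [404.7 237.8]
stand 422 c [ 454.2 -278.5] size [81.  63.4] ang 87.2 z 0.0165 px [399.  241.6]
plate 638 c [ 491.4 -116.5] size [70.2 68. ] ang 2.9 z 0.0526 px [343.9 221.8]
starter 1287 c [ 490.7 -117.1] size [101.1  97.5] ang 3.4 z 0.0422 px [343.5 222.8]
lamp 1126 c [580.8  82.2] size [ 81.7 100. ] ang 14.6 z 0.1146 px [271.5 180.1]
sensor 722 c [516.6 328.8] size [71.  71.1] ang 14.6 z 0.1146 px [175.6 197.5]
rail 1034 c [544.3 215.8] size [ 64.2 167.4] ang 14.0 z 0.0125 px [226.  198.1]
scene
lid 277 c [ 453.9 -278.6] size [40.5 26.5] ang 88.7 z 0.0858 px [231.8 244.8]
stand 610 c [ 455.7 -279.5] size [79.5 63. ] ang 87.8 z 0.0167 px [236.9 273.3]
plate 759 c [ 490.4 -117.4] size [71.3 74.3] ang 2.9 z 0.053 px [295.9 215.6]
starter 1514 c [ 490.5 -119.1] size [101.2 101.2] ang 3.3 z 0.0467 px [296.4 221.8]
lamp 947 c [579.9  81.5] size [ 79.9 105.1] ang 14.5 z 0.1149 px [375.8 161.2]
sensor 370 c [516.4 327.1] size [69.5 72. ] ang 14.8 z 0.1148 px [394.1 111.3]
rail 76 c [528.8 278.8] size [59.4 53.7] ang 14.4 z 0.0136 px [390.6 148.3]
```

View pics/crop0.png

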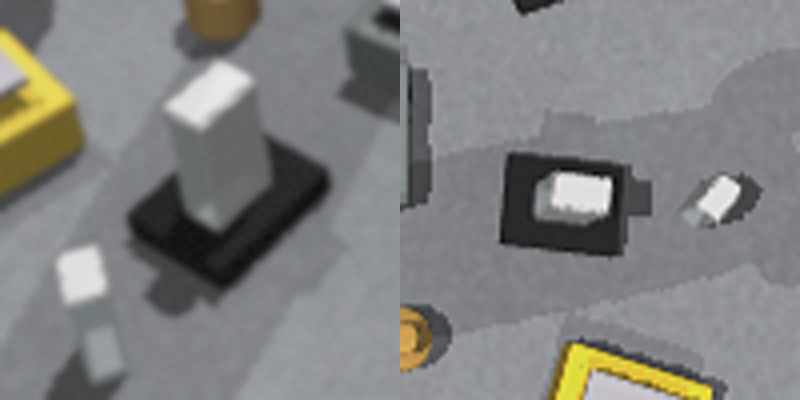

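The crops confirm the choice: the larger box sits in the black stand and the smaller look-alike stands beside it. Next I find the tube ends and then go for the grasp.

Run:
```python
from h import *
a=np.radians(104.6); ax=np.array([np.cos(a),np.sin(a)]); pe=np.array([-ax[1],ax[0]])
o=np.array([.5802,.0819])
for n in("top","scene"):
    d=dict(np.load(n+"0.npz")); P=pts(d); q=P[:,:,:2]-o; u=q@ax; w=q@pe; Z=P[:,:,2]
    m=(u>.03)&(u<.24)&(abs(w)<.022)&(Z>.06)&(Z<.108)
    h,e=np.histogram(u[m]*1000,bins=np.arange(30,245,5)); print(n,[(int(e[i]),int(h[i])) for i in range(len(h)) if h[i]])
    for lo,hi in((.052,.076),(.19,.215)):
        k=m&(u>lo)&(u<hi)&(Z>.075); 
        if k.sum(): print(lo,k.sum(),"w mid",((w[k].max()+w[k].min())*500).round(1),"ztop",Z[k].max().round(4),"w at top",(np.median(w[k&(Z>Z[k].max()-.003)])*1000).round(1), "u",u[k].min().round(4),u[k].max().round(4))
q=down(np.radians(87.4)); x,y=.4543,-.2786
arm.command_gripper(.05,squeeze=45)
arm.move_pose([x,y,.15],q)
d=img("scene"); save(d,"over",(170,170,330,310),4)
s=arm.sense(); print(s["clock"],s["tool_pos"],s["joint_pos"],s["force"])
```

```text
top [(50, 14), (55, 25), (60, 26), (65, 22), (70, 24), (75, 1), (190, 19), (195, 34), (200, 21), (205, 26), (210, 25), (215, 33), (220, 21)]
0.052 111 w mid 0.1 ztop 0.1057 w at top -1.4 u 0.052 0.075
0.19 124 w mid -0.6 ztop 0.1059 w at top -0.8 u 0.1935 0.215
scene [(65, 4), (70, 3), (75, 4), (190, 41), (195, 76), (200, 16), (205, 6), (210, 11), (215, 37), (220, 71), (225, 3)]
0.052 9 w mid -0.9 ztop 0.1049 w at top 0.0 u 0.0688 0.0755
0.19 140 w mid -0.4 ztop 0.105 w at top -2.1 u 0.1916 0.2146
2.3583 [ 0.45399966 -0.27970127  0.15038093] [-6.15745661e-01 -9.06129895e-02  1.55413753e+00 -3.44040693e-04
  1.67743061e+00 -5.68320091e-01] [-0.93411587  0.21822124  0.0088478 ]
```

View pics/over.png

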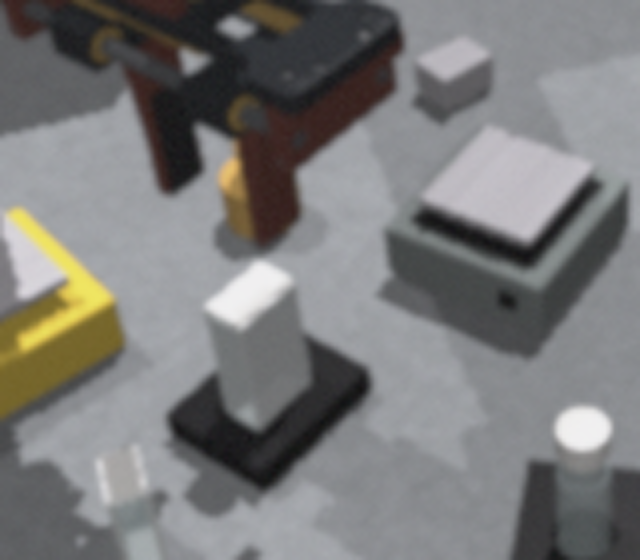

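The jaws sit above the cell, opening along world x across the frosted faces. The gripper hides nothing important and the path down is clear. Gripping and lifting now.

Run:
```python
from h import *
x,y=.4543,-.2786
print(arm.move_linear([x,y,.038],rate=.08,threshold=8))
s=arm.sense(); print(s["tool_pos"],s["force"])
arm.command_gripper(.0,squeeze=45)
s=arm.sense(); print(s["clock"],s["tool_pos"],s["force"],s["width"])
arm.move_linear([x,y,.058],rate=.04)
s=arm.sense(); print(s["force"],s["width"])
arm.move_linear([x,y,.158],rate=.1)
s=arm.sense(); print(s["clock"],s["tool_pos"],s["force"],s["width"],s["eef_rot"])
d=img("scene"); save(d,"lift",(150,110,350,290),4)
```

```text
False
[ 0.4546389  -0.27884271  0.03869602] [-0.33948641 -0.61328176 -0.03395662]
4.4333 [ 0.4543425  -0.27864101  0.03810557] [0.75758363 0.26168807 0.55683187] 0.02376463528855392
[-0.93002322  0.57905831 -1.33303857] 0.023804932104860857
6.2333 [ 0.45398228 -0.27835891  0.15696286] [-0.19307685  0.47333726 -2.11060284] 0.023572562484485703 [-8.34752307e-04  7.22956802e-01  6.90892710e-01 -1.71107058e-04]
```

View pics/lift.png

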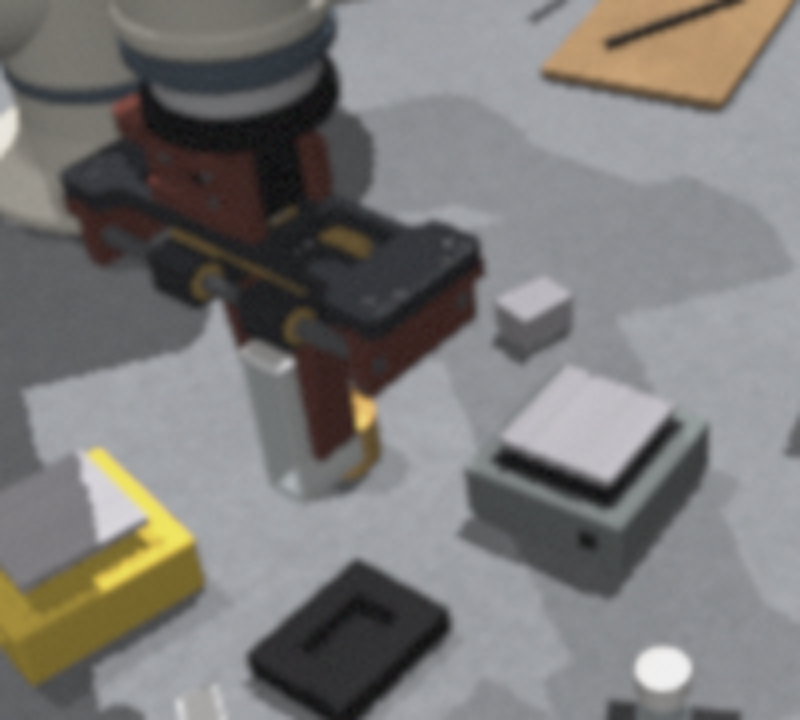

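The cell is held on its frosted faces and upright, with the pocket empty below it. Pressing the plate next.

Run:
```python
from h import *
x,y=.4908,-.1172
arm.move_linear([x,y,.125],rate=.15)
arm.move_linear([x,y,.092],rate=.06); arm.wait(.2)
s=arm.sense(); f0=np.array(s["force"]); print(s["clock"],s["tool_pos"],f0)
for z in(.084,.080,.077,.0755,.0745,.0735,.0725,.0715):
    r=arm.move_linear([x,y,z],rate=.02,threshold=16); arm.wait(.15)
    s=arm.sense(); F=np.array(s["force"])-f0; print(z,r,s["tool_pos"],F.round(2),s["width"])
    if r or F[2]>12.5: break
arm.wait(.2)
P=pts(d:=img("scene")); save(d,"press",(230,120,370,260),4)
Z=P[:,:,2]; m=(abs(P[:,:,0]-x)<.03)&(abs(P[:,:,1]-y)<.03)&(Z>.03)&(Z<.058); print("plate z",np.median(Z[m]),m.sum())
s=arm.sense(); print(s["clock"],s["tool_pos"],np.array(s["force"])-f0)
```

```text
8.4583 [ 0.49109734 -0.11725885  0.09255547] [-0.17156144  0.00541575 -0.6598553 ]
0.084 False [ 0.49075069 -0.11718948  0.08411502] [-1.25 -0.34  1.8 ] 0.023983845994121202
0.08 False [ 0.49104902 -0.11728166  0.08039753] [0.5  0.41 4.24] 0.023904730369067637
0.077 False [ 0.4910432  -0.11728081  0.07740023] [-0.02  0.31  5.39] 0.024002216712163956
0.0755 False [ 0.49107646 -0.11726847  0.07611888] [-1.4  -0.36  7.38] 0.024196360647935483
0.0745 False [ 0.49106777 -0.11727573  0.07605121] [-2.42  1.9  11.62] 0.02370372590430687
0.0735 False [ 0.49109207 -0.11727766  0.0760017 ] [-4.72  1.54 16.31] 0.023960504170406845
plate z 0.04537354895292034 345
11.5583 [ 0.49107824 -0.11729302  0.07599336] [-4.58436041  1.24259507 16.4402371 ]
```

View pics/press.png

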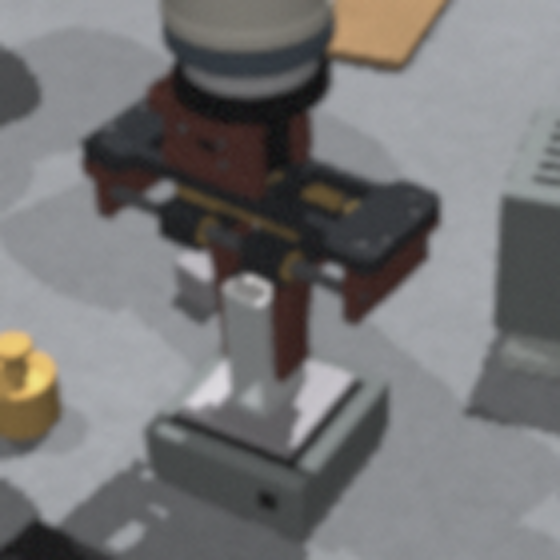

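The plate is fully down: hard stop at 8 mm, 16 N, and the top reads z=0.045. The cell did not slip. Carrying it to the beam.

Run:
```python
from h import *
q=down(np.radians(104.6)); b=[.5464,.2116]
arm.move_linear([.4908,-.1172,.21],rate=.12)
arm.move_linear([*b,.21],rate=.18,frame=q)
arm.move_linear([*b,.077],rate=.08); arm.wait(.5)
s=arm.sense(); print(s["clock"],s["tool_pos"],s["eef_rot"],q,s["force"],s["width"])
d=img("scene"); save(d,"gap",(330,70,430,220),4); np.savez("gs.npz",**d)
t=img("top"); save(t,"gapt",(150,140,330,240),4); np.savez("gt.npz",**t)
```

```text
17.1583 [0.54639668 0.21158754 0.07700143] [-3.56009284e-07  6.11549347e-01  7.91206291e-01 -1.99171255e-06] [np.float64(3.744523161778165e-17), np.float64(0.6115270401858313), np.float64(0.79122353296749), np.float64(4.8448468352934846e-17)] [-0.24327479  0.64388586 -0.98588326] 0.02394866937177888
```

View pics/gap.png

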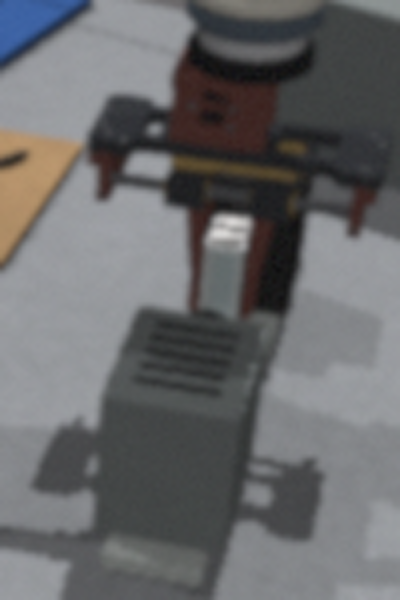

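View pics/gapt.png

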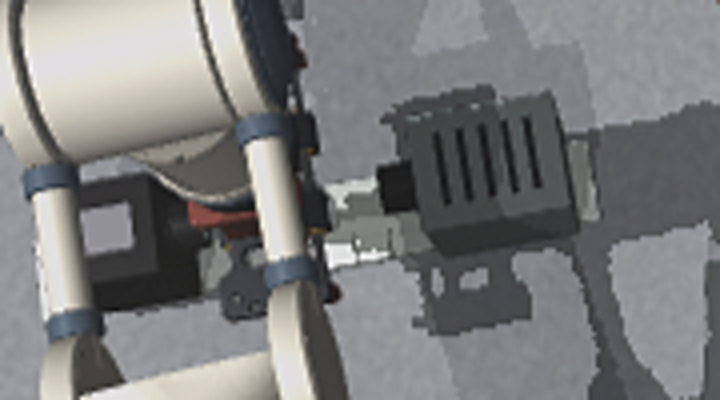

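The scene view shows the cell hanging upright between lamp and sensor, with its clear end towards the lamp. The top view is mostly hidden by the arm. I check the cell's position numerically with the scene depth.

Run:
```python
from h import *
d=dict(np.load("gs.npz")); P=pts(d); g=d["pixels"].astype(int)
a=np.radians(104.6); ax=np.array([np.cos(a),np.sin(a)]); pe=np.array([-ax[1],ax[0]])
q=P[:,:,:2]-np.array([.5464,.2116]); u=q@ax*1000; w=q@pe*1000; Z=P[:,:,2]*1000
sat=g.max(2)-g.min(2)
m=(abs(u)<30)&(abs(w)<16)&(Z>85)&(Z<135)&(sat<25)
end=m&(Z<121); lid=m&(Z>122)
for k,n in((end,"end"),(lid,"lid")): print(n,k.sum(),"u",np.percentile(u[k],[5,50,95]).round(1),"w",w[k].min().round(1),w[k].max().round(1),"z",Z[k].min().round(1),np.median(Z[k]).round(1))
for v in range(118,152,3):
    k=m[v]; 
    if k.any(): print(v,k.sum(),"u",np.median(u[v][k]).round(1),"w",w[v][k].min().round(1),w[v][k].max().round(1),"z",np.median(Z[v][k]).round(1))
```

```text
end 152 u [-21.5 -18.4  -8.5] w -15.7 15.7 z 85.3 103.1
lid 100 u [-18.5  -7.4  15.1] w -15.0 16.0 z 122.1 125.5
124 10 u 14.8 w -7.6 14.8 z 125.7
127 13 u -1.0 w -13.5 16.0 z 125.7
130 13 u -14.3 w -14.5 14.9 z 124.2
133 13 u -18.3 w -15.4 14.8 z 118.1
136 12 u -18.5 w -14.0 13.0 z 110.0
139 13 u -17.9 w -15.1 15.7 z 100.9
142 12 u -18.9 w -13.5 14.6 z 93.0
145 2 u -19.9 w -7.7 -5.3 z 85.8
```

Run:
```python
from h import *
arm.wait(.3); s=arm.sense(); print(s["clock"],s["tool_pos"],np.abs(s["qvel"]).max(),s["width"]); arm.hand_in()
```

```text
17.5583 [0.54639301 0.21160465 0.07698493] 0.0017192966264791406 0.023651983430947418
the job is handed in; nothing more can be done
```

The job is handed in at 17.6 s, with the cell held still in mid-air in the gap between the lamp and the sensor.

- **Grip:** I picked the larger cell out of its stand with the fingers on its frosted faces. The fingers read about 24 mm wide throughout, and I saw no slip.
- **Start plate:** I pressed the cell's foot down on the grey starter. The arm met a hard stop 8 mm below first contact at about 16 N, and the plate top read about 7.5 mm lower in the camera.
- **In the beam:** The last depth check showed the cell upright and central across the light path, to within about 1 mm. Its top is at about 125 mm, so its centre is at about 85 mm, and its clear ends face the lamp and sensor.

**Less certain:**
- **Top camera:** the arm blocked most of its view at the end, so the final check rests on the scene camera and the arm's own position reading.
- **Lens tubes:** they measured about 3 mm higher than their nominal top. I put this down to camera error and used the given beam height of 85 mm.
- **Other objects:** I made no separate check at the end that they had stayed where they were. The forces I read showed no sign of unexpected contact.

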